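# Stack two board totes in the staging bay

## Task

The tote full of circuit boards goes into the yellow-taped bay with its yellow card end facing the front of the bench (the robot's side): swivel it round and slide it on the mat, do not lift or tip it, until it is inside the tape and square up against the stop rail. Then take the other tote by its handle, turn it so that its yellow end is at the opposite end from the lower one's and it stands on the stacking ledges instead of nesting down onto the boards, and set it down gently on top, and finally fold its handle right down, to either side. Leave everything else on the bench where it is.

Things in the scene. Friction and masses are not known exactly. Their poses are not given: they have to be found in the camera images.
- loaded_tote: Dark grey stack-nest tote full of green circuit boards (tops 52 mm up), no handle, 0.7 to 1 kg. 196 mm long (own x) x 136 wide x 80 high over its straight rim lip (72-80 mm up), the widest part; walls lean in to a 166 x 106 mm underside. Origin: centre of underside, z up. The lip and card holder of its -x end are yellow. Slides on the mat at 1.5 to 4 N; pushed on the lip it does not tip.
- loaded_card (a point): Middle of the yellow end lip of the loaded tote (own x -98, y 0, 76 mm up). Inside its long walls are four ledges 70 mm up: a like tote set on end for end (yellow ends opposite) stands on them, its underside 70 mm above this tote's underside, within the 182 x 122 mm mouth with 6 to 8 mm play all round. The same way round it sinks past them onto the boards.
- handle_tote: The tote to go on top: same mould, sizes, axes and yellow -x end as the loaded tote (196 x 136 x 80 mm over the rim lip, underside 166 x 106 mm, origin at the centre of the underside). Holds fixed grey foam and three black fans; about 0.5 kg, balanced about its middle. A swing handle is pivoted on the outside of its long walls at own x 0, 74 mm up.
- handle_card (a point): Middle of the yellow end lip of the tote with the handle: own x -98, y 0, 76 mm up.
- bail (a joint): Swing angle of the handle (rad): 0 upright, positive leaning to its tote's own +x, negative to own -x (the yellow end). Ends at +1.40 and -1.40, folded just over the rim. Light friction keeps it where it is left; under 1 N on the grip folds it. Hung from the handle, the tote hangs nearly level.
- handle (a point): Middle of the handle's round red grip: 14 mm thick, 90 mm long along the tote's own y, 84 mm from the pivot line (so 158 mm above the tote's underside when upright); steel arms at own y -73 and +73 mm.
- bay: Staging bay, fixed: flat yellow tape on three sides, aluminium stop rail (on posts, 60-90 mm up, 180 mm long) on the fourth. Origin on the mat where the loaded tote's centre belongs; own x points from the front of the bench to the rail. Rail face at own x +99 mm, where the tote's lip touches when home. Side tapes' inner edges at own y -95 and +95 mm, front tape's at x -114 mm.
- multimeter: handheld meter lying flat, 180 x 84 x 45 mm, bystander; origin under its centre.
- mouse: black computer mouse, 115 x 66 x 36 mm, bystander; origin under its centre.
- heat_sink: finned aluminium heat sink, 90 x 62 x 32 mm, bystander; origin under its centre.
- fan: black square cooling fan lying flat, 80 x 80 x 28 mm, bystander; origin under its centre.
- transformer: yellow toroidal transformer, 90 mm across, 45 mm high, bystander; origin under its centre.
- screwdriver: screwdriver with a green handle, 190 mm long along its own x, under 40 mm high, bystander.
- brush: wooden-handled brush, 180 mm long along its own x, under 40 mm high, bystander.

How it is judged:
On the way, in this order (a step that is already met when the one before it is completed fails the run):
1. the loaded tote stands in the bay, its yellow end towards the front, inside the side tapes and square against the stop rail (x of loaded_tote in the frame of bay above -0.008 m and y of loaded_tote in the frame of bay between -0.028 and 0.028 m and angle between the x axis of loaded_tote and the x axis of bay, either way round below 0.07 rad and x of loaded_card in the frame of bay below -0.06 m and height (world z) of loaded_tote below 0.006 m and angle between loaded_tote's own z axis and vertical below 0.05 rad), for 0.2 s.
2. the tote with the handle stands level on the loaded tote's ledges, yellow ends opposite (z of handle_tote in the frame of loaded_tote between 0.065 and 0.075 m and horizontal distance between handle_tote and loaded_tote below 0.014 m and angle between handle_tote's own z axis and vertical below 0.05 rad and angle between the x axis of handle_tote and the x axis of loaded_tote, either way round below 0.1 rad and x of handle_card in the frame of loaded_tote above 0.06 m), for 0.2 s.
At the end, for the whole second after the job is handed in: Loaded tote flat in the bay, yellow end to the front, within 8 mm of the rail, 28 mm of the centre line, square within 0.07 rad; the other stands level on its ledges (65-75 mm up), yellow end opposite, within 14 mm and 0.1 rad, handle folded past 1.2 rad either way; both at rest (all of step 1 and all of step 2 and (value of joint bail above 1.2 rad or value of joint bail below -1.2 rad) and linear speed of each of handle_tote, loaded_tote below 0.02 m/s); the robot touches nothing.
It fails at once if the loaded tote is lifted (more than 12 mm) or tipped (more than 0.15 rad) (height (world z) of loaded_tote above 0.012 m or angle between loaded_tote's own z axis and vertical above 0.15 rad).
It fails at once if the upper tote sinks into the lower one, onto the boards (horizontal distance between handle_tote and loaded_tote below 0.08 m and z of handle_tote in the frame of loaded_tote below 0.06 m).
It fails at once if the upper tote is dropped onto the lower one (faster than 0.4 m/s just above it) (horizontal distance between handle_tote and loaded_tote below 0.05 m and z of handle_tote in the frame of loaded_tote below 0.11 m and linear speed of handle_tote above 0.4 m/s).
It fails at once if the tote with the handle is tipped by more than 0.6 rad (angle between handle_tote's own z axis and vertical above 0.6 rad).
It fails at once if a bystander is moved by more than 30 mm (distance of any of multimeter, mouse, heat_sink, fan, transformer, screwdriver, brush from where it was at the start of the episode above 0.03 m).
It also fails if it takes over 72 s, if anything falls off the work surface, if the arm or the gripper's body presses on something with over 40 N, if the wrist force passes 120 N, or if a joint passes its speed limit or range.

## Robot

A 7-joint arm with a two-finger parallel gripper is mounted at the origin on the work surface. World frame = base frame: x ahead of the robot, y to its left, z up, the work surface at z = 0. Lengths are in m, angles in rad, forces in N, time in s.
With the tool pointing down it reaches from about 0.425 to 0.875 m from the base axis. Payload 4.7 kg.
Tool frame: the origin (TCP) lies at the very end of the fingers, on their centre line; the grasp point (between the pads) lies 19 mm behind it; x points along the fingers, y is the direction in which the jaws open and shut, and the axes are right-handed (so a half turn about x gives the same grasp; the last joint's range is limited). The gripper opens to 87 mm and grips with 3 to 60 N. Pads are 19 mm wide; open, the fingers measure 117 mm over their backs; the gripper's body (75 mm by 190 mm) begins 51 mm behind the grasp point.
Start: joints at [-1.223, 0.321, -0.07, 1.45, 0.023, 1.371, -0.057], TCP at [0.213, 0.614, 0.223] pointing down, gripper open.
Joint ranges: [-2.86, 2.86], [-0.3, 2.09], [-1.38, 1.24], [0.06, 2.45], [-1.56, 4.7], [0.09, 2.05], [-2.69, 2.69]. Speed limits (rad/s): [2.57, 2.57, 3.14, 3.14, 3.14, 3.14, 3.14].

## Interface

Orientations are given as a rotation vector (axis times angle).
In Python, from bench import ctrl gives the robot as it stands.
- The arm moves only by the tool step_arm, never from a script. Its argument "increments" is one flat list of numbers, 6 for each row, row after row: the shift along the tool's x, y, z in cm, then the turn, a rotation vector about the tool's x, y, z in rad. In form: [tx, ty, tz, ax, ay, az, tx, ty, tz, ax, ay, az, ...]. A call has 1 to 12 rows; each row shifts and turns the commanded pose from where the row before left it, along the tool's axes as they then stand; what a row does not reach is not made up. A row lasts 1/8 s, in which the tool goes at most 62.5 mm and 10.7 degrees, less where a joint would pass 70% of its speed; a pose out of reach is approached as far as the arm can. A call with a gripper value outside its range is refused whole. "fingers" is the opening in per cent of the stroke, from 0 (shut) to 100 (fully open), set as the call begins (left out, the last holds). The fingers move at their own pace and stop on an object; "force" is the grip in N (left out, the last holds). Time passes only in rows, so rows that do not move let the fingers close. It gives the time, the measured TCP pose, the force and the opening at its end, in the units of the state.
- ctrl.get_state(): the state, without advancing time (a new reading comes with each control period).
- ctrl.get_image(name): name is "scene" or "side" or "wrist"; returns the picture (480x640x3 uint8, red, green, blue); there is no depth.
- ctrl.camera_params(name): a dict with "vertical_fov" (degrees; the focal length in pixels is half the picture's height over the tangent of half this angle, whatever the lens; pixels are square), "cx", "cy" (the principal point, pixels), "R" (3x3) and "t" (3): a world point X has camera coordinates R X + t. Camera axes: x right, y down, z forward; pixel columns grow to the right and rows downward; lengths in m; the calibration is good to about 2 mm. The wrist camera is an equidistant fisheye: a pixel r from the principal point sees the ray r / f radians off the axis. A picture is of the moment at which its call begins: read the wrist's pose just before it. camera_params takes no time and is no camera call; for the wrist camera it gives the pose at the moment of the call.
- ctrl.close_job(): hands the job in, once; it reports no verdict.
Trained networks look in the newest picture that a camera, given by its name, has taken for a name from the list of things; names that differ only in an ending like _2 or _b are one class to them, and where a whole thing is asked for, a point or a joint stands for the part that bears it (a point fixed in the world has none). Each returns a list of dicts, best first, with "score" (0 to 1); they miss things now and then, are a little off and sometimes report something else, mostly with a low value. They report only what shows in the picture. A call takes as long as a camera call.
- ctrl.search_frame(camera, name): "xyz" ([x, y, z] in m, in the coordinates of the camera as it stood for that picture, good to about 4 mm: the middle of the surface that is visible of it).
- ctrl.silhouettes(camera, name): "pixels" (480x640 bool, what is visible of it).
- ctrl.spot_point(camera, name): "xyz" ([x, y, z] in m, in the coordinates of the camera as it stood for that picture, good to about 4 mm: a listed point, or the origin of a listed thing).
The state is a dict: "time": time; "joint_positions": joint angles; "qd": joint speeds; "joint_torque": joint torques, N m; "position": TCP position; "tool_rot": TCP orientation; "ft_force": force on the tool from outside, world axes, zero at the start; "torque": the same for the moment, N m; "grip_width": opening from 0.0 (shut) to 1.0 (fully open).
Only numpy, scipy, OpenCV 4.12 (cv2) and the standard library are available. Lean on these libraries where they do the work, as an engineer would, in place of code of your own. Each camera call takes 0.05 s, during which the arm holds its last target.

## Working session

There is one attempt and no reset: what is moved stays moved. The work goes in short steps, Python scripts to look and compute and a tool call to move; the robot and the scene stay as the last step left them, time stands still between calls to the robot, and variables do not carry over. Pictures are saved under pics/ and viewed, and the job is handed in when it is done.

Besides the shell and the picture viewer there is one more tool, called after "Emit:" as name(argument=value, ...) on one line, values as JSON. step_arm: Moves the arm, as the interface text tells. Its arguments: {"type":"object","properties":{"increments":{"type":"array","items":{"type":"number"}},"fingers":{"type":"number"},"force":{"type":"number"}},"required":["increments"]}

```bash
ls; mkdir -p pics
cat > h.py <<'E'
import numpy as np, cv2
from scipy.spatial.transform import Rotation as Ro
from bench import ctrl
def w(cam,p,P=None):
    P=P or ctrl.camera_params(cam); return np.array(P["R"]).T@(np.array(p)-np.array(P["t"]))
def save(cam,fn):
    im=ctrl.get_image(cam); cv2.imwrite("pics/"+fn,im[:,:,::-1]); return im
def proj(cam,X,P=None):
    P=P or ctrl.camera_params(cam); c=np.array(P["R"])@np.array(X)+np.array(P["t"]); f=240/np.tan(np.radians(P["vertical_fov"])/2)
    return P["cx"]+f*c[0]/c[2],P["cy"]+f*c[1]/c[2]
E
python3 - <<'E'
from h import *
s=ctrl.get_state(); print(s)
for c in("scene","side","wrist"):
    save(c,c+"0.png"); P=ctrl.camera_params(c); print(c,P)
    for n in ["loaded_tote","loaded_card","handle_tote","handle_card","handle","bay"]:
        r=ctrl.spot_point(c,n); print(c,n,[(np.round(w(c,q["xyz"],P),3),round(q["score"],2)) for q in r[:2]])
E
```

```text
pics
{'time': 0.0, 'joint_positions': array([-1.22290604,  0.32183053, -0.07004336,  1.45166573,  0.02259617,
        1.37080261, -0.05688671]), 'qd': array([-6.43191880e-04, -4.58351551e-04, -2.40257659e-03, -1.53965693e-03,
       -8.54512291e-05, -1.39593367e-04,  4.28752602e-04]), 'joint_torque': array([-2.81568697e-05, -4.91287887e+01, -4.03707102e-01, -3.12529242e+01,
       -6.38203346e-02,  4.36160259e-02,  1.47057831e-04]), 'position': array([0.21284678, 0.61357856, 0.22146096]), 'tool_rot': array([ 0.26043836,  1.55509113, -0.26344746]), 'ft_force': array([ 0.07068088,  0.44597598, -0.04012692]), 'torque': array([ 0.05892816, -0.05026651,  0.01239253]), 'grip_width': 1.001847653538707}
scene {'vertical_fov': 56.25295116141052, 'cx': 322.3978453671592, 'cy': 239.91498200029756, 'R': array([[ 0.68379246,  0.72949598,  0.01623218],
       [ 0.58762735, -0.53735144, -0.60493596],
       [-0.43257597,  0.42318912, -0.79610866]]), 't': array([-0.37556748, -0.2457608 ,  1.37386289])}
scene loaded_tote [(array([ 0.467, -0.161,  0.001]), 0.82)]
scene loaded_card [(array([ 0.421, -0.
[... 731 characters left out ...]
, 0.003]), 0.89)]
side handle_card [(array([0.466, 0.148, 0.074]), 0.65)]
side handle [(array([0.474, 0.255, 0.161]), 0.62)]
side bay [(array([ 0.319, -0.301, -0.003]), 0.24)]
wrist {'vertical_fov': 65.70646984690485, 'cx': 323.29792019267285, 'cy': 240.85556492062793, 'R': array([[ 3.28439189e-01,  9.44525110e-01, -1.23250288e-04],
       [ 9.00682462e-01, -3.13154509e-01,  3.01173298e-01],
       [ 2.84427147e-01, -9.90281232e-02, -9.53569415e-01]]), 't': array([-0.64930217, -0.03631721,  0.39197886])}
wrist loaded_tote [(array([ 0.469, -0.16 ,  0.004]), 0.71)]
wrist loaded_card [(array([ 0.469, -0.158,  0.006]), 0.18)]
wrist handle_tote []
wrist handle_card []
wrist handle []
wrist bay []
```

View pics/scene0.png

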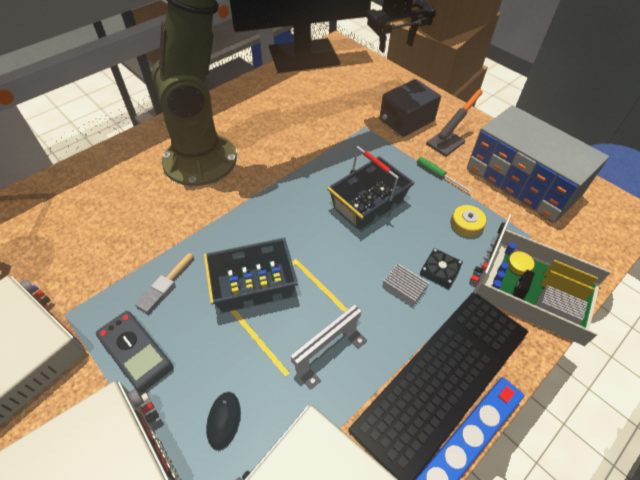

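View pics/side0.png

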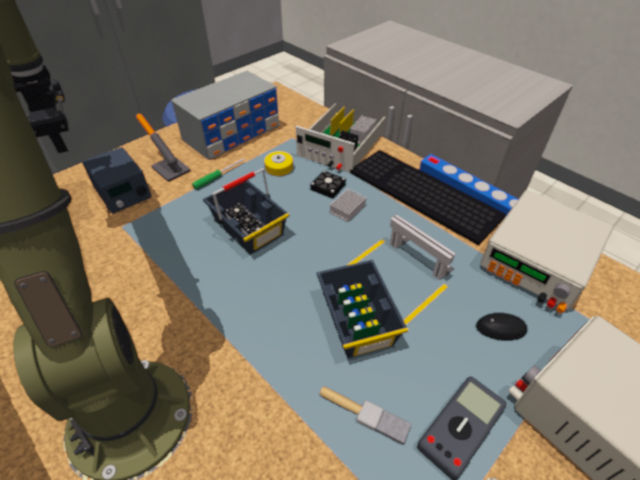

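View pics/wrist0.png

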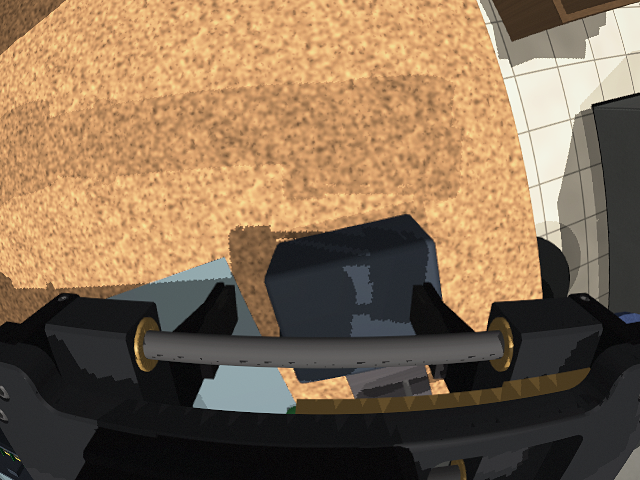

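```bash
cat >> h.py <<'E'
def back(cam,uv,z,P=None):
    P=P or ctrl.camera_params(cam); f=240/np.tan(np.radians(P["vertical_fov"])/2)
    R=np.array(P["R"]);t=np.array(P["t"]);C=-R.T@t
    d=R.T@np.array([(uv[0]-P["cx"])/f,(uv[1]-P["cy"])/f,1]); return C+d*(z-C[2])/d[2]
E
python3 - <<'E'
from h import *
for c in("scene","side"):
    im=cv2.imread(f"pics/{c}0.png"); hsv=cv2.cvtColor(im,cv2.COLOR_BGR2HSV)
    m=cv2.inRange(hsv,(20,120,120),(35,255,255))
    n,l,st,ce=cv2.connectedComponentsWithStats(m)
    for i in range(1,n):
        if st[i,4]<80: continue
        ys,xs=np.nonzero(l==i); pts=np.array([back(c,(x,y),0)[:2] for x,y in zip(xs,ys)])
        (ct,sz,a)=cv2.minAreaRect(pts.astype(np.float32))
        v=np.linalg.svd(pts-pts.mean(0),full_matrices=False)[2][0]
        print(c,st[i],np.round(pts.mean(0),3),np.round(sz,3),np.degrees(np.arctan2(v[1],v[0])).round(1), np.round(ct,3))
    r=cv2.resize(im[240:400,200:400] if c=="scene" else im[190:370,300:480],None,fx=3.2,fy=3.2,interpolation=cv2.INTER_CUBIC)
    cv2.imwrite(f"pics/{c}0z.png",r)
E
```

```text
scene [328 187  35  31 136] [0.422 0.206] [0.01  0.147] -3.1 [0.421 0.206]
scene [452 205  34  27 540] [0.699 0.417] [0.09  0.094] -65.5 [0.698 0.42 ]
scene [509 251  26  21 399] [0.877 0.4  ] [0.061 0.065] -89.8 [0.877 0.4  ]
scene [204 254   9  50 121] [ 0.374 -0.225] [0.006 0.149] -27.8 [ 0.373 -0.224]
scene [292 260  55  52 318] [ 0.574 -0.035] [0.016 0.192] -1.2 [ 0.572 -0.037]
scene [554 260  44  19 107] [0.985 0.481] [0.107 0.008] 17.2 [0.984 0.481]
scene [550 270  45  20 127] [0.993 0.444] [0.108 0.009] 17.0 [0.994 0.445]
scene [232 311  57  65 409] [ 0.596 -0.237] [0.012 0.205] -1.6 [ 0.591 -0.237]
side [264 151  29  24 405] [0.722 0.417] [0.122 0.09 ] -147.4 [0.725 0.418]
side [244 213  45  28 178] [0.513 0.219] [0.013 0.148] 177.1 [0.515 0.219]
side [348 240  36  25 158] [ 0.637 -0.036] [0.013 0.128] 178.1 [ 0.639 -0.036]Traceback (most recent call last):
  File "<stdin>", line 8, in <module>
  File "h.py", line 12, in back
    P=P or ctrl.camera_params(cam); f=240/np.tan(np.radians(P["vertical_fov"])/2)
           ~~~~~~~~~~~~~~~~~~^^^^^
ValueError: time passes only in moves, steps and waits
```

Run:
```python
from h import *
for n in ["multimeter","mouse","heat_sink","fan","transformer","screwdriver","brush"]:
    r=ctrl.spot_point("side",n); print(n,[(np.round(w("side",q["xyz"]),3),round(q["score"],2)) for q in r[:2]])
```

```text
multimeter [(array([ 0.433, -0.453,  0.002]), 0.98)]
mouse [(array([ 0.681, -0.401,  0.003]), 0.55), (array([ 0.722,  0.112, -0.002]), 0.38)]
heat_sink [(array([ 0.722,  0.111, -0.003]), 0.81), (array([0.464, 0.147, 0.077]), 0.75)]
fan [(array([0.75 , 0.217, 0.003]), 0.94)]
transformer [(array([0.709, 0.393, 0.   ]), 0.89)]
screwdriver [(array([0.553, 0.489, 0.001]), 0.83)]
brush [(array([ 0.319, -0.299, -0.002]), 0.89)]
```

View pics/scene0z.png

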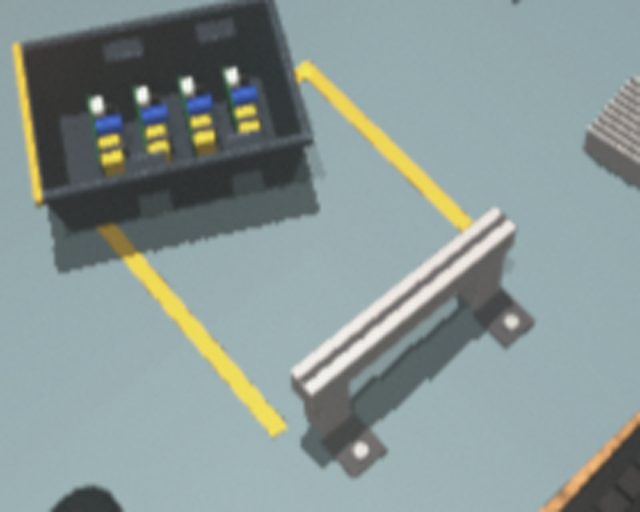

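```bash
cat > par.py <<'E'
import pickle
from bench import ctrl
pickle.dump({c:ctrl.camera_params(c) for c in("scene","side")},open("par.pkl","wb"))
E
python3 par.py
cat >> h.py <<'E'
import pickle
PP=pickle.load(open("par.pkl","rb"))
E
python3 - <<'E'
from h import *
P=PP["scene"]
z=lambda a:(200+a[0]/3.2,240+a[1]/3.2)
b=lambda a,h:np.round(back("scene",z(a),h,P)[:2],4)
for a in [(292,376),(498,208),(310,393),(515,228)]: print("rail",b(a,.09))
for a in [(15,44),(40,203),(312,142),(270,0)]: print("rim",b(a,.08))
P=PP["side"]; im=cv2.imread("pics/side0.png"); r=cv2.resize(im[190:370,300:480],None,fx=3.2,fy=3.2,interpolation=cv2.INTER_CUBIC)
cv2.imwrite(f"pics/side0z.png",r)
E
```

```text
rail [ 0.7017 -0.2306]
rail [ 0.7059 -0.0499]
rail [ 0.7177 -0.2296]
rail [ 0.7243 -0.0524]
rim [ 0.364  -0.2104]
rim [ 0.4872 -0.2736]
rim [ 0.5764 -0.1045]
rim [ 0.4599 -0.0449]
```

View pics/side0z.png

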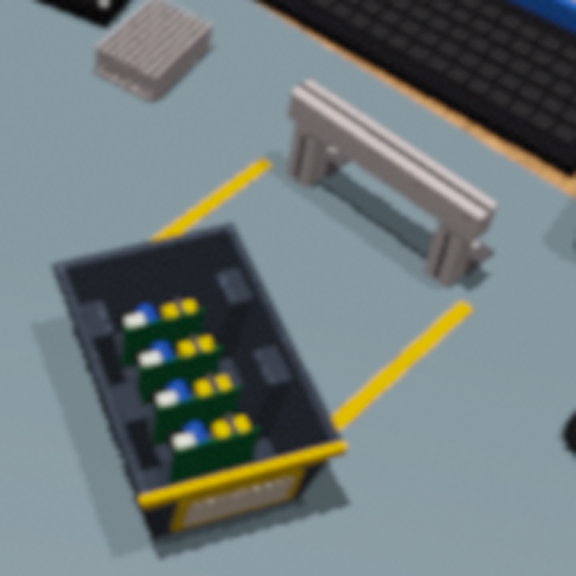

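Run:
```python
from h import *
P=PP["side"]
z=lambda a:(300+a[0]/3.2,190+a[1]/3.2)
b=lambda a,h:np.round(back("side",z(a),h,P)[:2],4)
for a in [(290,95),(487,226),(307,80),(494,205)]: print("rail",b(a,.09))
for a in [(55,268),(140,500),(345,448),(232,226)]: print("rim",b(a,.08))
for a in [(150,240),(270,165),(330,420),(468,305)]: print("tape",b(a,0))
s=ctrl.get_state(); M=Ro.from_rotvec(s["tool_rot"]).as_matrix(); print(M.round(3))
```

```text
rail [ 0.6973 -0.0545]
rail [ 0.6933 -0.238 ]
rail [ 0.7202 -0.053 ]
rail [ 0.714  -0.2303]
rim [ 0.4524 -0.0448]
rim [ 0.3636 -0.2109]
rim [ 0.4819 -0.2761]
rim [ 0.5703 -0.1059]
tape [ 0.5703 -0.03  ]
tape [ 0.7006 -0.044 ]
tape [ 0.5405 -0.2322]
tape [ 0.6959 -0.2424]
[[ 0.     0.328  0.945]
 [ 0.     0.945 -0.328]
 [-1.     0.     0.   ]]
```

```bash
cat > plan.py <<'E'
from h import *
def plan(wps,start=None,dec=1):
    """wps: (x,y,z,heading_deg,nrows). Starts at measured pose (or start=(x,y,z,hd))"""
    s=ctrl.get_state(); M=Ro.from_rotvec(s["tool_rot"]).as_matrix()
    p=np.array(s["position"]); h=np.arctan2(M[1,1],M[0,1])
    print("t",round(s["time"],2),"pos",p.round(4),"hd",np.degrees(h).round(1),"xax",M[:,0].round(3),"F",s["ft_force"].round(1),"g",round(s["grip_width"],3),"q",np.round(s["joint_positions"],2))
    if start is not None: p=np.array(start[:3],float);h=np.radians(start[3])
    rows=[]
    for x,y,z,hd,n in wps:
        p0=p.copy();h0=h;T=np.array([x,y,z]);H=np.radians(hd)
        for i in range(1,n+1):
            pt=p0+(T-p0)*i/n; ht=h0+(H-h0)*i/n
            Y=np.array([np.cos(h),np.sin(h),0]);X=np.array([0,0,-1]);Z=np.cross(X,Y)
            A=np.array([X,Y,Z]); d=np.round(A@(pt-p)*100,dec)+0.; a=round(-(ht-h),2)+0.
            p=p+A.T@d/100; h=h-a
            rows.append(list(d)+[a,0,0])
    for k in range(0,len(rows),12): print([float(round(v,2)) for r in rows[k:k+12] for v in r])
    print("end",p.round(4),np.degrees(h).round(1),"len",len(rows))
E
python3 - <<'E'
from plan import *
plan([(.45,.35,.26,68,7),(.53,.05,.25,65,6),(.424,-.242,.16,61.7,7),(.424,-.242,.061,61.7,4)])
E
```

```text
t 1.4 pos [0.213  0.6141 0.2226] hd 70.9 xax [ 0.  0. -1.] F [-0.6 -0.3 -0.2] g 0.998 q [-1.22  0.32 -0.07  1.45  0.02  1.37 -0.06]
[-0.5, -2.5, 4.4, 0.01, 0.0, 0.0, -0.6, -2.4, 4.5, 0.0, 0.0, 0.0, -0.5, -2.4, 4.5, 0.01, 0.0, 0.0, -0.5, -2.3, 4.4, 0.01, 0.0, 0.0, -0.6, -2.4, 4.5, 0.01, 0.0, 0.0, -0.5, -2.2, 4.6, 0.0, 0.0, 0.0, -0.5, -2.3, 4.5, 0.01, 0.0, 0.0, 0.2, -4.1, 3.1, 0.01, 0.0, 0.0, 0.1, -4.1, 3.2, 0.01, 0.0, 0.0, 0.2, -4.1, 3.2, 0.01, 0.0, 0.0, 0.1, -4.1, 3.2, 0.01, 0.0, 0.0, 0.2, -4.0, 3.3, 0.0, 0.0, 0.0]
[0.2, -4.0, 3.2, 0.01, 0.0, 0.0, 1.3, -4.4, 0.4, 0.01, 0.0, 0.0, 1.3, -4.4, 0.4, 0.01, 0.0, 0.0, 1.2, -4.4, 0.5, 0.01, 0.0, 0.0, 1.3, -4.5, 0.5, 0.0, 0.0, 0.0, 1.3, -4.4, 0.5, 0.01, 0.0, 0.0, 1.3, -4.4, 0.6, 0.01, 0.0, 0.0, 1.3, -4.4, 0.6, 0.01, 0.0, 0.0, 2.5, 0.0, 0.0, 0.0, 0.0, 0.0, 2.4, 0.0, 0.0, 0.0, 0.0, 0.0, 2.5, 0.0, 0.0, 0.0, 0.0, 0.0, 2.5, 0.0, 0.0, 0.0, 0.0, 0.0]
end [ 0.424  -0.2424  0.0606] 61.7 len 24
```

Emit:
step_arm(increments=[-0.5,-2.5,4.4,0.01,0,0,-0.6,-2.4,4.5,0,0,0,-0.5,-2.4,4.5,0.01,0,0,-0.5,-2.3,4.4,0.01,0,0,-0.6,-2.4,4.5,0.01,0,0,-0.5,-2.2,4.6,0,0,0,-0.5,-2.3,4.5,0.01,0,0,0.2,-4.1,3.1,0.01,0,0,0.1,-4.1,3.2,0.01,0,0,0.2,-4.1,3.2,0.01,0,0,0.1,-4.1,3.2,0.01,0,0,0.2,-4.0,3.3,0,0,0], fingers=50)

```text
time: 2.9
position: [0.5173, 0.0981, 0.2519]
tool_rot: [0.333, 1.544, -0.332]
ft_force: [0.2, 0.8, -0.5]
grip_width: 0.498
```

Emit:
step_arm(increments=[0.2,-4.0,3.2,0.01,0,0,1.3,-4.4,0.4,0.01,0,0,1.3,-4.4,0.4,0.01,0,0,1.2,-4.4,0.5,0.01,0,0,1.3,-4.5,0.5,0,0,0,1.3,-4.4,0.5,0.01,0,0,1.3,-4.4,0.6,0.01,0,0,1.3,-4.4,0.6,0.01,0,0])

```text
time: 3.9
position: [0.4236, -0.2436, 0.1595]
tool_rot: [0.388, 1.535, -0.387]
ft_force: [0.5, -0.3, -0.2]
grip_width: 0.501
```

Run:
```python
from plan import *
plan([(.424,-.242,.061,61.7,5)])
for c in("wrist","side"): save(c,c+"1.png")
```

```text
t 3.9 pos [ 0.4236 -0.2436  0.1595] hd 61.7 xax [ 0.001  0.    -1.   ] F [ 0.5 -0.3 -0.2] g 0.501 q [-0.24  0.    0.71  1.95 -0.    1.19  1.55]
[2.0, 0.0, 0.0, 0.0, 0.0, 0.0, 1.9, 0.1, 0.0, 0.0, 0.0, 0.0, 2.0, 0.0, 0.0, 0.0, 0.0, 0.0, 2.0, 0.0, 0.0, 0.0, 0.0, 0.0, 1.9, 0.1, 0.0, 0.0, 0.0, 0.0]
end [ 0.4246 -0.2419  0.0615] 61.7 len 5
```

View pics/wrist1.png

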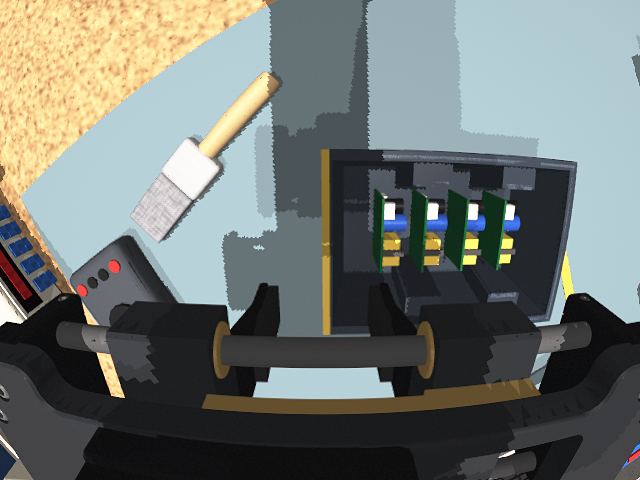

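View pics/side1.png

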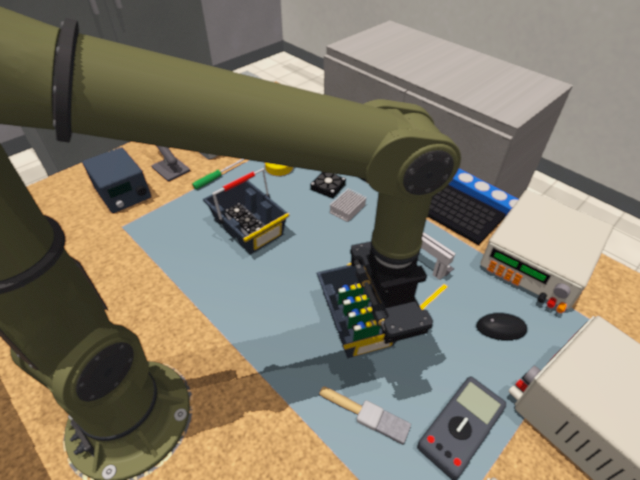

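Emit:
step_arm(increments=[2.0,0,0,0,0,0,2.0,0.1,0,0,0,0,2.0,0,0,0,0,0,2.0,0,0,0,0,0,1.8,0,0,0,0,0,0,0,0,0,0,0])

```text
time: 4.75
position: [0.4239, -0.2405, 0.0607]
tool_rot: [0.387, 1.539, -0.386]
ft_force: [-0.4, 0.4, 0.6]
grip_width: 0.494
```

Emit:
step_arm(increments=[0,0,0,0,0,0,0,0,0,0,0,0,0,0,0,0,0,0,0,0,0,0,0,0,0,0,0,0,0,0], fingers=0, force=35)

```text
time: 5.38
position: [0.4249, -0.2412, 0.0618]
tool_rot: [0.388, 1.535, -0.386]
ft_force: [0.3, 1.3, 2.6]
grip_width: 0.103
```

Run:
```python
from plan import *
# tote centre path with tool rigid offset
s=ctrl.get_state();p=np.array(s["position"])
c0=p[:2]+.0945*np.array([np.cos(np.radians(61.7)),np.sin(np.radians(61.7))]);print(c0)
tgt=np.array([.57,-.1365]);hT=-1.4
w_=[];N=14
for i in range(1,N+1):
    f=i/N;c=c0+(tgt-c0)*f;h=61.7+(hT-61.7)*f
    q=c-.0945*np.array([np.cos(np.radians(h)),np.sin(np.radians(h))])
    w_.append((q[0],q[1],p[2],h,1))
plan(w_)
save("wrist","wrist2.png")
```

```text
[ 0.4696884  -0.15801858]
t 5.38 pos [ 0.4249 -0.2412  0.0618] hd 61.7 xax [ 0.001  0.001 -1.   ] F [0.3 1.3 2.6] g 0.103 q [-0.21  0.14  0.72  2.05 -0.12  0.99  1.65]
[0.0, 0.5, -0.2, 0.08, 0.0, 0.0, 0.0, 0.6, -0.2, 0.08, 0.0, 0.0, 0.0, 0.5, -0.3, 0.08, 0.0, 0.0, 0.0, 0.7, -0.3, 0.07, 0.0, 0.0, 0.0, 0.6, -0.3, 0.08, 0.0, 0.0, 0.0, 0.7, -0.5, 0.08, 0.0, 0.0, 0.0, 0.7, -0.4, 0.08, 0.0, 0.0, 0.0, 0.7, -0.5, 0.08, 0.0, 0.0, 0.0, 0.8, -0.6, 0.08, 0.0, 0.0, 0.0, 0.7, -0.6, 0.08, 0.0, 0.0, 0.0, 0.8, -0.7, 0.08, 0.0, 0.0, 0.0, 0.7, -0.8, 0.07, 0.0, 0.0]
[0.0, 0.8, -0.8, 0.08, 0.0, 0.0, 0.0, 0.8, -0.8, 0.08, 0.0, 0.0]
end [ 0.4759 -0.1343  0.0618] -1.3 len 14
```

View pics/wrist2.png

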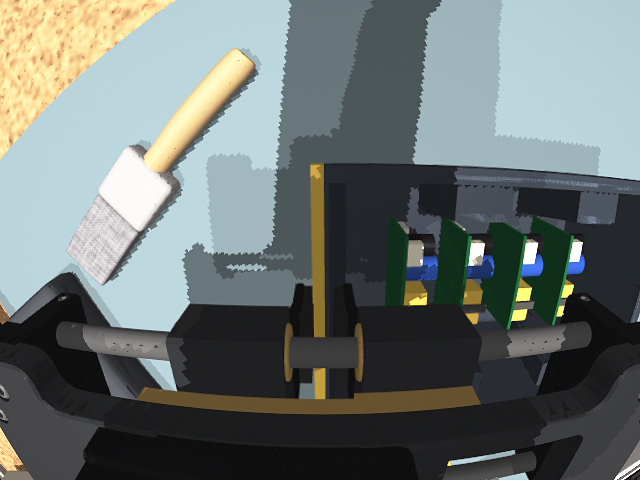

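Emit:
step_arm(increments=[0,0.5,-0.2,0.08,0,0,0,0.6,-0.2,0.08,0,0,0,0.5,-0.3,0.08,0,0,0,0.7,-0.3,0.07,0,0,0,0.6,-0.3,0.08,0,0,0,0.7,-0.5,0.08,0,0,0,0.7,-0.4,0.08,0,0,0,0.7,-0.5,0.08,0,0])

```text
time: 6.42
position: [0.4406, -0.1878, 0.0618]
tool_rot: [0.875, 1.388, -0.877]
ft_force: [-3.2, -0.8, 5.2]
grip_width: 0.103
```

Run:
```python
from plan import *
plan([])
save("scene","scene3.png")
```

```text
t 6.42 pos [ 0.4406 -0.1878  0.0618] hd 25.5 xax [-0.001 -0.    -1.   ] F [-3.2 -0.8  5.2] g 0.103 q [-0.35  0.12  0.74  2.07 -0.1   0.98  0.88]
end [ 0.4406 -0.1878  0.0618] 25.5 len 0
```

View pics/scene3.png

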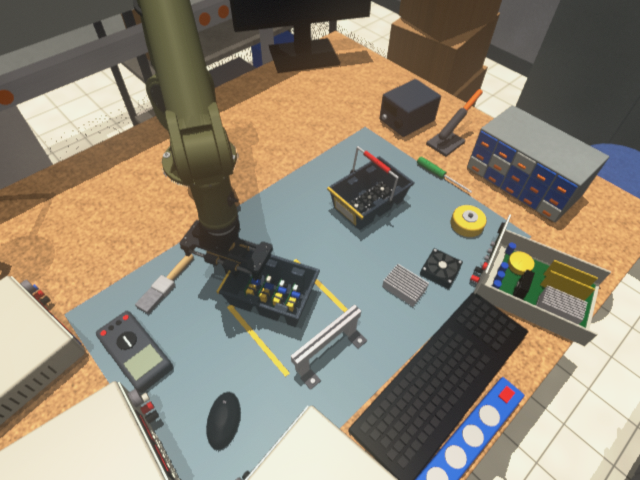

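Emit:
step_arm(increments=[0,0.8,-0.6,0.08,0,0,0,0.7,-0.6,0.08,0,0,0,0.8,-0.7,0.08,0,0,0,0.7,-0.8,0.07,0,0,0,0.8,-0.8,0.08,0,0,0,0.8,-0.8,0.08,0,0,0,0,0,0,0,0])

```text
time: 7.35
position: [0.4766, -0.1342, 0.0618]
tool_rot: [1.225, 1.198, -1.223]
ft_force: [1.1, 0.8, 1.1]
grip_width: 0.1
```

Run:
```python
from plan import *
save("scene","scene4.png");save("side","side4.png");save("wrist","wrist4.png")
plan([(.5055,-.1355,.0618,-1.4,6)])
for c in("scene","side"):
  P=PP[c]; im=cv2.imread(f"pics/{c}4.png")
  r=im[220:400,190:390] if c=="scene" else im[190:370,300:500]
  cv2.imwrite(f"pics/{c}4z.png",cv2.resize(r,None,fx=3.2,fy=3.2,interpolation=cv2.INTER_CUBIC))
```

```text
t 7.5 pos [ 0.4764 -0.1349  0.0618] hd -1.2 xax [ 0.002 -0.    -1.   ] F [2.6 0.6 0.7] g 0.101 q [-0.45  0.16  0.73  2.04 -0.13  0.99  0.32]
[0.0, 0.5, 0.0, 0.0, 0.0, 0.0, 0.0, 0.5, 0.0, 0.0, 0.0, 0.0, 0.0, 0.5, 0.0, 0.0, 0.0, 0.0, 0.0, 0.4, 0.0, 0.0, 0.0, 0.0, 0.0, 0.5, 0.0, 0.0, 0.0, 0.0, 0.0, 0.5, 0.0, 0.0, 0.0, 0.0]
end [ 0.5054 -0.1355  0.0618] -1.2 len 6
```

View pics/scene4z.png

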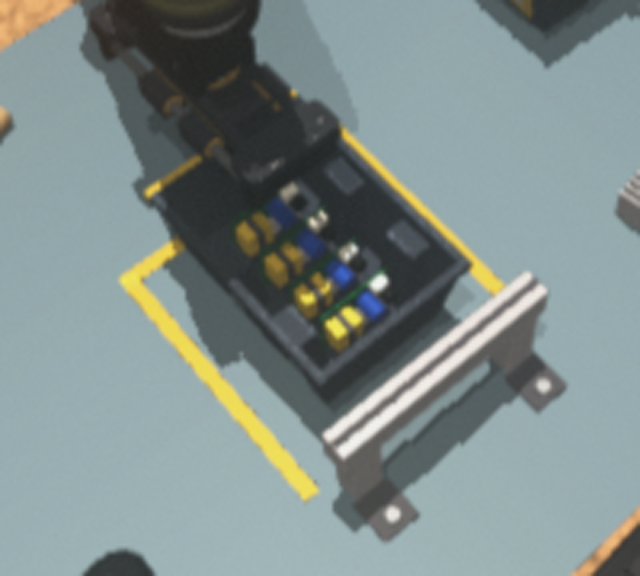

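View pics/side4z.png

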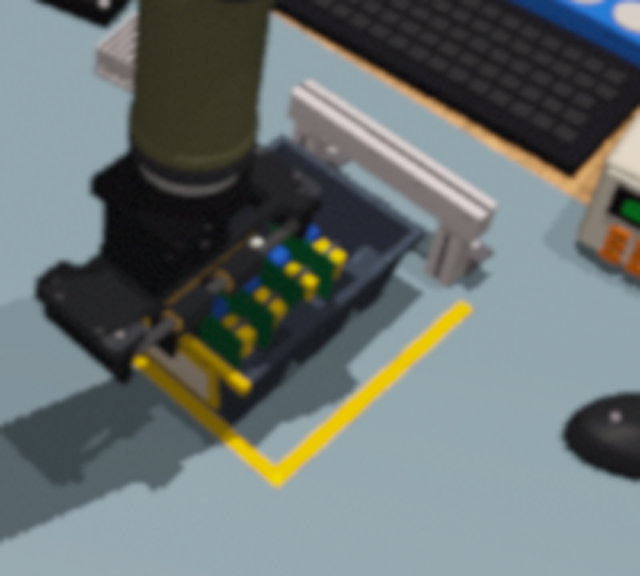

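View pics/wrist4.png

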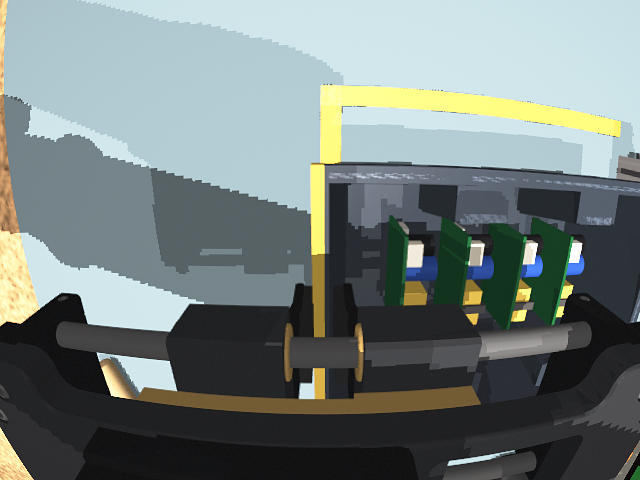

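Run:
```python
from h import *
P=PP["scene"]
b=lambda a,h:back("scene",(190+a[0]/3.2,220+a[1]/3.2),h,P)[:2]
rim=[b(a,.08) for a in [(322,378),(468,265),(145,192)]]; rail=[b(a,.09) for a in [(325,436),(527,272)]]
tp=[b(a,0) for a in [(140,277),(316,489)]]
ang=lambda u,v:np.degrees(np.arctan2(*(v-u)[::-1]))
print(np.round(rim,4),np.round(rail,4),np.round(tp,4))
print("far edge",ang(rim[0],rim[1])-90,"long edge",ang(rim[2],rim[0]),"rail",ang(*rail)-90,"tape",ang(*tp))
```

```text
[[ 0.6652 -0.2014]
 [ 0.6698 -0.0729]
 [ 0.472  -0.2009]] [[ 0.7001 -0.2284]
 [ 0.7046 -0.0514]] [[ 0.4816 -0.2262]
 [ 0.6936 -0.2354]]
far edge -2.031441243586457 long edge -0.16627446491542255 rail -1.4495101234512902 tape -2.4991604723038083
```

Emit:
step_arm(increments=[0,0.5,0,0,0,0,0,0.5,0,0.005,0,0,0,0.5,0,0,0,0,0,0.5,0,0,0,0,0,0.5,0,0,0,0,0,0.3,0,0,0,0,0,0.3,0,0,0,0])

```text
time: 8.38
position: [0.5044, -0.1365, 0.0618]
tool_rot: [1.228, 1.199, -1.233]
ft_force: [-7.3, 0.4, 10.7]
grip_width: 0.104
```

Emit:
step_arm(increments=[0,0.2,0,0,0,0,0,0.1,0,0,0,0,0,0.1,0,0,0,0])

```text
time: 8.75
position: [0.5075, -0.1366, 0.0618]
tool_rot: [1.228, 1.201, -1.234]
ft_force: [-10.6, 1.7, 13.6]
grip_width: 0.103
```

Emit:
step_arm(increments=[0,0.1,0,0,0,0,0,0.1,0,0,0,0,0,0,0,0,0,0])

```text
time: 9.12
position: [0.5075, -0.1365, 0.0617]
tool_rot: [1.227, 1.205, -1.237]
ft_force: [-14.2, 0.9, 17.6]
grip_width: 0.102
```

Run:
```python
from plan import *
save("scene","scene5.png");save("side","side5.png")
plan([])
for c in("scene","side"):
  im=cv2.imread(f"pics/{c}5.png")
  r=im[220:400,190:390] if c=="scene" else im[190:370,300:500]
  cv2.imwrite(f"pics/{c}5z.png",cv2.resize(r,None,fx=3.2,fy=3.2,interpolation=cv2.INTER_CUBIC))
```

```text
t 9.22 pos [ 0.5075 -0.1365  0.0617] hd -1.7 xax [-0.01   0.002 -1.   ] F [-14.3   1.3  17.9] g 0.105 q [-0.43  0.25  0.72  1.95 -0.19  1.02  0.35]
end [ 0.5075 -0.1365  0.0617] -1.7 len 0
```

View pics/scene5z.png

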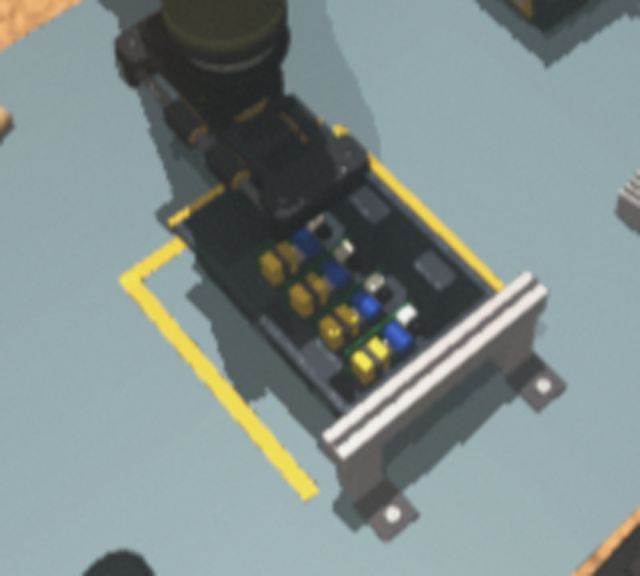

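View pics/side5z.png

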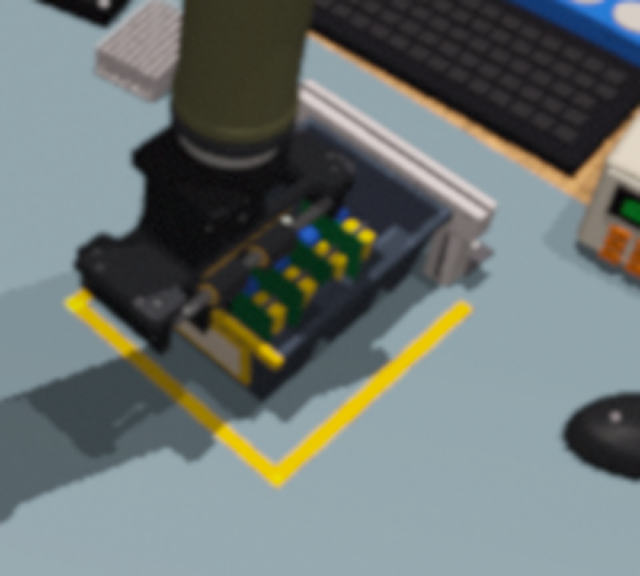

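Emit:
step_arm(increments=[0,-0.2,0,0,0,0,0,0,0,0,0,0,0,0,0,0,0,0], fingers=50)

```text
time: 9.6
position: [0.5104, -0.1356, 0.0613]
tool_rot: [1.229, 1.196, -1.23]
ft_force: [-0.6, 0.8, -0.4]
grip_width: 0.359
```

Emit:
step_arm(increments=[-1.5,0,0,0,0,0,-4,0,0,0,0,0,-5,0,0,0,0,0,-5,0,0,0,0,0])

```text
time: 10.1
position: [0.5105, -0.1358, 0.2191]
tool_rot: [1.23, 1.195, -1.229]
ft_force: [0.4, -0.2, -0.2]
grip_width: 0.499
```

Run:
```python
from plan import *
plan([])
for c in("scene","side","wrist"):
    save(c,c+"6.png")
    P=PP.get(c) or ctrl.camera_params(c)
    for n in ["loaded_tote","loaded_card"]+(["handle_tote","handle_card","handle"] if c!="wrist" else []):
        r=ctrl.spot_point(c,n); print(c,n,[(np.round(w(c,q["xyz"],P),3),round(q["score"],2)) for q in r[:2]])
```

```text
t 10.1 pos [ 0.5105 -0.1358  0.2191] hd -1.6 xax [ 0.001 -0.    -1.   ] F [ 0.4 -0.2 -0.2] g 0.499 q [-0.5   0.06  0.75  1.78 -0.04  1.32  0.23]
end [ 0.5105 -0.1358  0.2191] -1.6 len 0
scene loaded_tote [(array([ 0.603, -0.141,  0.001]), 0.91)]
scene loaded_card [(array([ 0.685, -0.393,  0.004]), 0.7), (array([ 0.499, -0.138,  0.077]), 0.64)]
scene handle_tote [(array([0.475, 0.25 , 0.001]), 0.71)]
scene handle_card [(array([0.466, 0.149, 0.081]), 0.83)]
scene handle [(array([0.478, 0.257, 0.158]), 0.68)]
side loaded_tote [(array([ 0.603, -0.134, -0.004]), 0.95)]
side loaded_card []
side handle_tote [(array([0.474, 0.252, 0.003]), 0.77), (array([ 0.601, -0.135, -0.005]), 0.61)]
side handle_card [(array([0.466, 0.144, 0.075]), 0.8), (array([ 0.75 ,  0.221, -0.   ]), 0.28)]
side handle [(array([0.476, 0.259, 0.159]), 0.57)]
wrist loaded_tote [(array([ 0.602, -0.138,  0.005]), 0.66)]
wrist loaded_card [(array([ 0.505, -0.136,  0.079]), 0.63)]
```

View pics/wrist6.png

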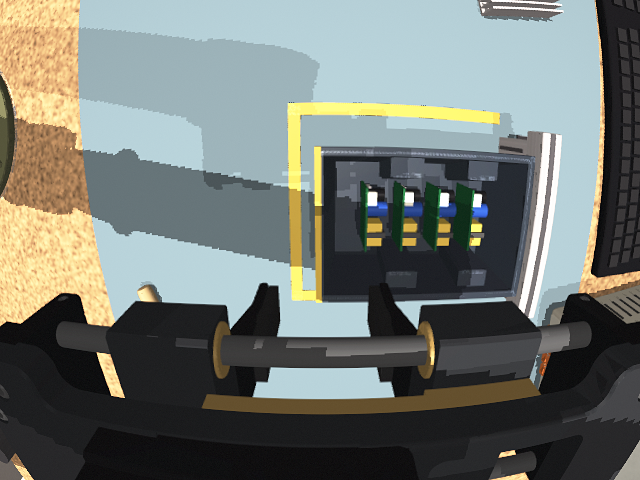

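View pics/side6.png

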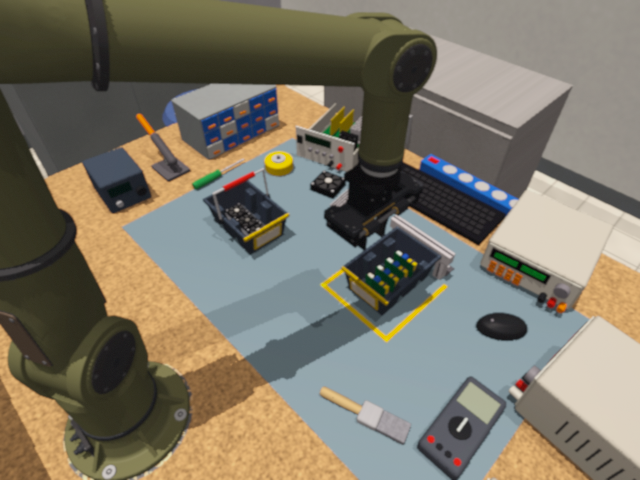

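Run:
```python
from plan import *
for c in("scene","side"):
    im=cv2.imread(f"pics/{c}6.png"); hsv=cv2.cvtColor(im,cv2.COLOR_BGR2HSV)
    m=cv2.inRange(hsv,(0,150,90),(8,255,255))|cv2.inRange(hsv,(172,150,90),(180,255,255))
    n,l,st,ce=cv2.connectedComponentsWithStats(m)
    for i in range(1,n):
        if st[i,4]<60: continue
        ys,xs=np.nonzero(l==i); pts=np.array([back(c,(x,y),.16,PP[c])[:2] for x,y in zip(xs,ys)])
        (ct,sz,a)=cv2.minAreaRect(pts.astype(np.float32))
        v=np.linalg.svd(pts-pts.mean(0),full_matrices=False)[2][0]
        print(c,st[i],np.round(ct,3),np.round(sz,3),np.degrees(np.arctan2(v[1],v[0])).round(1))
plan([(.477,.256,.235,-95,12),(.477,.256,.139,-95,4)])
```

```text
scene [364 152  26  20 136] [0.474 0.257] [0.017 0.086] -3.0
scene [499 387  15  16 136] [ 1.034 -0.013] [0.017 0.025] -91.7
side [224 172  30  19 154] [0.473 0.253] [0.016 0.09 ] 179.5
side [547 298   9  10  68] [ 0.678 -0.453] [0.026 0.013] -172.5
side [516 380  11  11  74] [ 0.484 -0.493] [0.014 0.014] -133.1
t 10.85 pos [ 0.5104 -0.1356  0.2163] hd -1.6 xax [-0. -0. -1.] F [0.1 0.3 0.1] g 0.498 q [-0.5   0.06  0.74  1.78 -0.04  1.31  0.23]
[-0.2, -0.4, -3.3, 0.14, 0.0, 0.0, -0.1, -0.8, -3.1, 0.13, 0.0, 0.0, -0.2, -1.2, -3.1, 0.14, 0.0, 0.0, -0.1, -1.6, -2.8, 0.13, 0.0, 0.0, -0.2, -2.0, -2.6, 0.14, 0.0, 0.0, -0.1, -2.4, -2.3, 0.14, 0.0, 0.0, -0.2, -2.6, -1.9, 0.13, 0.0, 0.0, -0.1, -2.9, -1.6, 0.14, 0.0, 0.0, -0.2, -3.0, -1.2, 0.13, 0.0, 0.0, -0.2, -3.2, -0.8, 0.14, 0.0, 0.0, -0.1, -3.3, -0.3, 0.13, 0.0, 0.0, -0.2, -3.2, 0.1, 0.14, 0.0, 0.0]
[2.4, 0.0, 0.0, 0.0, 0.0, 0.0, 2.4, 0.0, 0.0, 0.0, 0.0, 0.0, 2.4, 0.0, 0.0, 0.0, 0.0, 0.0, 2.4, 0.0, 0.0, 0.0, 0.0, 0.0]
end [0.477  0.2556 0.1393] -95.0 len 16
```

Emit:
step_arm(increments=[-0.2,-0.4,-3.3,0.14,0,0,-0.1,-0.8,-3.1,0.13,0,0,-0.2,-1.2,-3.1,0.14,0,0,-0.1,-1.6,-2.8,0.13,0,0,-0.2,-2.0,-2.6,0.14,0,0,-0.1,-2.4,-2.3,0.14,0,0,-0.2,-2.6,-1.9,0.13,0,0,-0.1,-2.9,-1.6,0.14,0,0,-0.2,-3.0,-1.2,0.13,0,0,-0.2,-3.2,-0.8,0.14,0,0,-0.1,-3.3,-0.3,0.13,0,0,-0.2,-3.2,0.1,0.12,0,0])

```text
time: 12.35
position: [0.4769, 0.2566, 0.2354]
tool_rot: [-2.185, 0.078, 2.185]
ft_force: [-0.9, 0.3, 0.8]
grip_width: 0.501
```

Run:
```python
from plan import *
plan([(.475,.256,.139,-93,4)])
save("wrist","wrist7.png"); P=ctrl.camera_params("wrist")
for n in ["handle_tote","handle_card","handle"]:
    r=ctrl.spot_point("wrist",n); print(n,[(np.round(w("wrist",q["xyz"],P),3),round(q["score"],2)) for q in r[:2]])
```

```text
t 12.35 pos [0.4769 0.2566 0.2354] hd -94.1 xax [-0. -0. -1.] F [-0.9  0.3  0.8] g 0.501 q [-0.9   0.08  0.38  1.72 -0.03  1.35 -2.16]
[2.4, 0.0, 0.0, 0.0, 0.0, 0.0, 2.4, 0.0, 0.1, -0.01, 0.0, 0.0, 2.4, 0.1, 0.0, 0.0, 0.0, 0.0, 2.4, 0.0, 0.1, -0.01, 0.0, 0.0]
end [0.4748 0.2558 0.1394] -92.9 len 4
handle_tote [(array([ 0.472,  0.257, -0.002]), 0.95)]
handle_card [(array([0.469, 0.155, 0.075]), 0.96)]
handle [(array([0.473, 0.259, 0.159]), 0.81)]
```

View pics/wrist7.png

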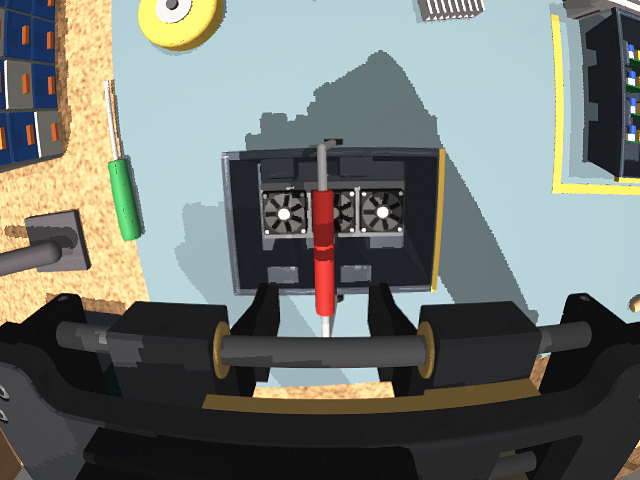

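Emit:
step_arm(increments=[2.4,0,0,0,0,0,2.4,0,0.1,-0.01,0,0,2.4,0,0.1,0,0,0,2.4,0,0.1,0,0,0,0,0,0,0,0,0])

```text
time: 13.18
position: [0.4732, 0.2535, 0.1379]
tool_rot: [-2.19, 0.067, 2.196]
ft_force: [-0.1, 0.3, -0.3]
grip_width: 0.501
```

Emit:
step_arm(increments=[0,0,0,0,0,0,0,0,0,0,0,0,0,0,0,0,0,0,0,0,0,0,0,0], fingers=0, force=50)

```text
time: 13.68
position: [0.4744, 0.256, 0.1401]
tool_rot: [-2.193, 0.062, 2.191]
ft_force: [0.7, -0.4, 2.0]
grip_width: 0.145
```

Emit:
step_arm(increments=[-0.5,0,0,0,0,0,-1,0,0,0,0,0,-2,0,0,0,0,0,-3,0,0,0,0,0,-4,0,0,0,0,0,-4,0,0,0,0,0,-3,0,0,0,0,0])

```text
time: 14.55
position: [0.4742, 0.2557, 0.3166]
tool_rot: [-2.193, 0.062, 2.191]
ft_force: [-0.1, 0.3, -7.3]
grip_width: 0.146
```

Run:
```python
from plan import *
plan([])
save("side","side8.png")
```

```text
t 14.55 pos [0.4742 0.2557 0.3166] hd -93.3 xax [ 0.001  0.001 -1.   ] F [-0.1  0.3 -7.3] g 0.146 q [-0.9   0.05  0.38  1.59 -0.02  1.51 -2.15]
end [0.4742 0.2557 0.3166] -93.3 len 0
```

View pics/side8.png

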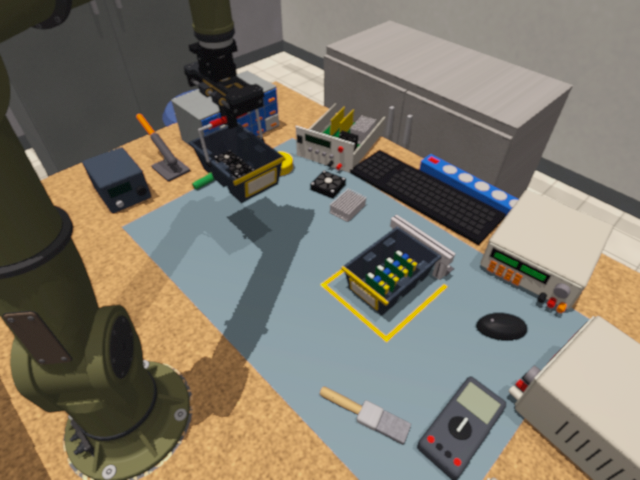

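Run:
```python
from plan import *
N=22;f=0.5-0.5*np.cos(np.pi*np.arange(1,N+1)/N)
a=np.array([.4742,.2557,.3166,-93.3]);b=np.array([.602,-.138,.3166,-1.7])
plan([tuple(a+(b-a)*x)+(1,) for x in f])
```

```text
t 14.6 pos [0.4756 0.2565 0.3207] hd -93.3 xax [ 0.006  0.005 -1.   ] F [ 1.   0.6 -1.6] g 0.143 q [-0.91  0.04  0.38  1.58 -0.02  1.51 -2.15]
[0.4, 0.3, 0.1, -0.01, 0.0, 0.0, 0.0, 0.6, -0.3, -0.02, 0.0, 0.0, 0.0, 0.9, -0.3, -0.04, 0.0, 0.0, 0.0, 1.4, -0.4, -0.06, 0.0, 0.0, 0.0, 1.7, -0.5, -0.06, 0.0, 0.0, 0.0, 2.1, -0.3, -0.09, 0.0, 0.0, 0.0, 2.3, -0.2, -0.09, 0.0, 0.0, 0.0, 2.6, 0.0, -0.1, 0.0, 0.0, 0.0, 2.8, 0.2, -0.1, 0.0, 0.0, 0.0, 2.8, 0.6, -0.12, 0.0, 0.0, 0.0, 2.8, 0.9, -0.11, 0.0, 0.0, 0.0, 2.7, 1.2, -0.11, 0.0, 0.0]
[0.0, 2.4, 1.5, -0.11, 0.0, 0.0, 0.0, 2.3, 1.7, -0.11, 0.0, 0.0, 0.0, 1.8, 1.8, -0.1, 0.0, 0.0, 0.0, 1.6, 1.8, -0.09, 0.0, 0.0, 0.0, 1.2, 1.7, -0.08, 0.0, 0.0, 0.0, 0.9, 1.5, -0.07, 0.0, 0.0, 0.0, 0.7, 1.2, -0.06, 0.0, 0.0, 0.0, 0.4, 1.0, -0.04, 0.0, 0.0, 0.0, 0.2, 0.6, -0.02, 0.0, 0.0, 0.0, 0.1, 0.2, -0.01, 0.0, 0.0]
end [ 0.6023 -0.1384  0.3167] -1.6 len 22
```

Emit:
step_arm(increments=[0,0.3,0,-0.01,0,0,0,0.6,-0.3,-0.02,0,0,0,0.9,-0.3,-0.04,0,0,0,1.4,-0.4,-0.06,0,0,0,1.7,-0.5,-0.06,0,0,0,2.1,-0.3,-0.09,0,0,0,2.3,-0.2,-0.09,0,0,0,2.6,0,-0.1,0,0,0,2.8,0.2,-0.1,0,0,0,2.8,0.6,-0.12,0,0,0,2.8,0.9,-0.11,0,0,0,2.7,1.2,-0.11,0,0])

```text
time: 16.1
position: [0.5465, 0.0285, 0.3126]
tool_rot: [1.71, 0.783, -1.716]
ft_force: [0.1, -0.2, -6.3]
grip_width: 0.146
```

Emit:
step_arm(increments=[0,2.4,1.5,-0.11,0,0,0,2.3,1.7,-0.11,0,0,0,1.8,1.8,-0.1,0,0,0,1.6,1.8,-0.09,0,0,0,1.2,1.7,-0.08,0,0,0,0.9,1.5,-0.07,0,0,0,0.7,1.2,-0.06,0,0,0,0.4,1.0,-0.04,0,0,0,0.2,0.6,-0.02,0,0,0,0.1,0.2,-0.01,0,0,0,0,0,0,0,0,0,0,0,0,0,0])

```text
time: 17.6
position: [0.6019, -0.1385, 0.3145]
tool_rot: [1.23, 1.197, -1.229]
ft_force: [0.2, -0.2, -5.8]
grip_width: 0.144
```

Run:
```python
from plan import *
plan([(.602,-.138,.3166,-1.7,1)])
for c in("scene","side","wrist"):
    save(c,c+"9.png")
    P=PP.get(c) or ctrl.camera_params(c)
    for n in ["loaded_tote","handle_tote","handle_card","handle"]:
        r=ctrl.spot_point(c,n); print(c,n,[(np.round(w(c,q["xyz"],P),3),round(q["score"],2)) for q in r[:2]])
```

```text
t 17.6 pos [ 0.6019 -0.1385  0.3145] hd -1.6 xax [-0.     0.001 -1.   ] F [ 0.2 -0.2 -5.8] g 0.144 q [-0.35  0.25  0.66  1.41 -0.16  1.53  0.28]
[-0.2, 0.0, 0.0, 0.0, 0.0, 0.0]
end [ 0.6019 -0.1385  0.3165] -1.6 len 1
scene loaded_tote [(array([ 0.602, -0.141,  0.004]), 0.78)]
scene handle_tote [(array([ 0.609, -0.14 ,  0.173]), 0.85)]
scene handle_card [(array([ 0.706, -0.142,  0.255]), 0.88)]
scene handle [(array([ 0.604, -0.138,  0.335]), 0.57)]
side loaded_tote [(array([ 0.602, -0.134, -0.005]), 0.61)]
side handle_tote [(array([0.748, 0.219, 0.002]), 0.71), (array([ 0.61 , -0.133,  0.175]), 0.61)]
side handle_card [(array([ 0.707, -0.143,  0.249]), 0.81), (array([ 0.68 , -0.4  ,  0.002]), 0.2)]
side handle [(array([ 0.599, -0.14 ,  0.334]), 0.8)]
wrist loaded_tote []
wrist handle_tote [(array([ 0.609, -0.137,  0.174]), 0.79)]
wrist handle_card [(array([ 0.71 , -0.143,  0.247]), 0.97)]
wrist handle [(array([ 0.603, -0.141,  0.331]), 0.58), (array([ 0.711, -0.14 ,  0.25 ]), 0.23)]
```

View pics/scene9.png

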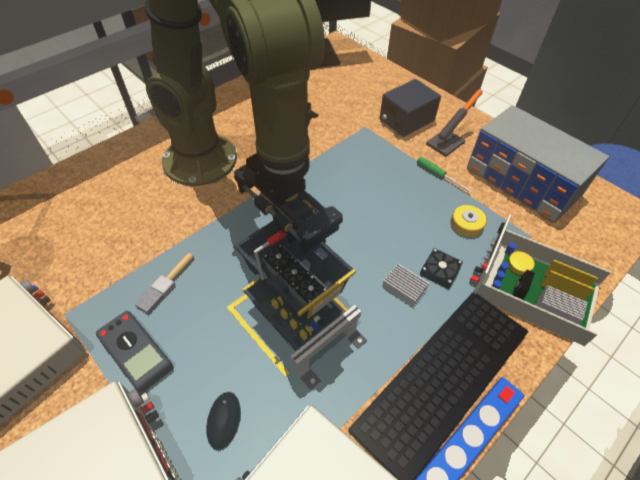

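View pics/side9.png

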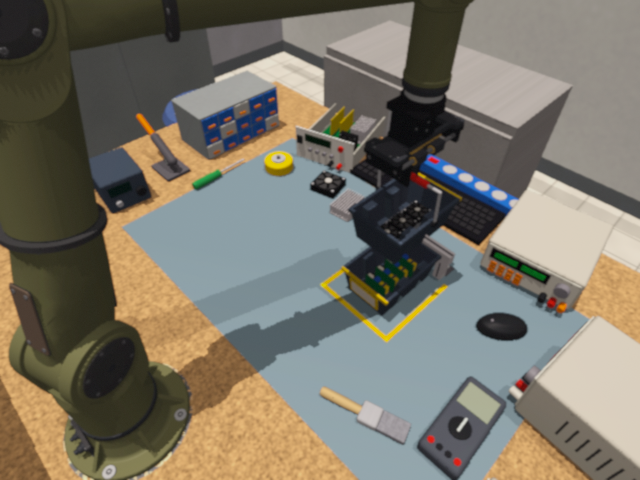

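View pics/wrist9.png

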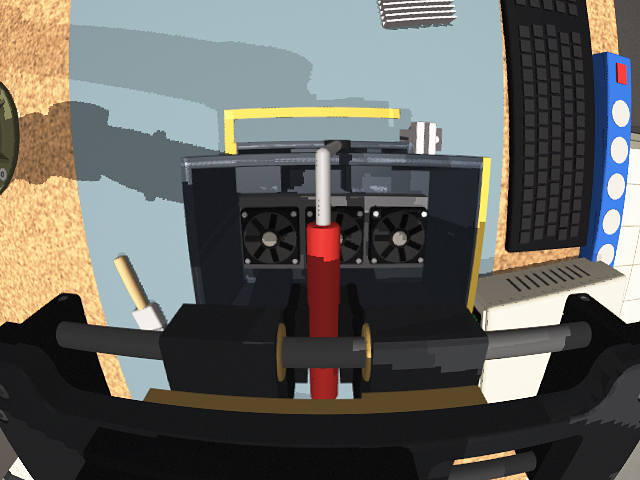

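Emit:
step_arm(increments=[0,-0.2,0,0,0,0,0.5,-0.3,0,0,0,0,1,-0.2,0,0,0,0,1.3,0,0,0,0,0,1.3,0,0,0,0,0,1.3,0,0,0,0,0,1.0,0,0,0,0,0,0.6,0,0,0,0,0,0,0,0,0,0,0])

```text
time: 19.48
position: [0.5947, -0.1389, 0.2442]
tool_rot: [1.23, 1.196, -1.23]
ft_force: [-0.1, -0.1, -5.8]
grip_width: 0.147
```

Run:
```python
from plan import *
plan([])
for c in("scene","side","wrist"):
    save(c,c+"10.png")
    P=PP.get(c) or ctrl.camera_params(c)
    for n in ["loaded_tote","handle_tote","handle_card","handle"]:
        r=ctrl.spot_point(c,n); print(c,n,[(np.round(w(c,q["xyz"],P),3),round(q["score"],2)) for q in r[:2]])
for c in("scene","side"):
  im=cv2.imread(f"pics/{c}10.png")
  r=im[200:380,210:410] if c=="scene" else im[170:350,310:510]
  cv2.imwrite(f"pics/{c}10z.png",cv2.resize(r,None,fx=3.2,fy=3.2,interpolation=cv2.INTER_CUBIC))
```

```text
t 19.48 pos [ 0.5947 -0.1389  0.2442] hd -1.6 xax [-0.001  0.    -1.   ] F [-0.1 -0.1 -5.8] g 0.147 q [-0.35  0.26  0.65  1.54 -0.16  1.39  0.28]
end [ 0.5947 -0.1389  0.2442] -1.6 len 0
scene loaded_tote [(array([ 0.6  , -0.141,  0.003]), 0.89)]
scene handle_tote [(array([ 0.601, -0.14 ,  0.105]), 0.85)]
scene handle_card [(array([ 0.702, -0.142,  0.182]), 0.76), (array([ 0.724,  0.112, -0.   ]), 0.44)]
scene handle [(array([ 0.596, -0.139,  0.263]), 0.61)]
side loaded_tote [(array([ 0.601, -0.136, -0.004]), 0.66)]
side handle_tote [(array([ 0.603, -0.133,  0.108]), 0.56)]
side handle_card [(array([ 0.699, -0.144,  0.185]), 0.79)]
side handle [(array([ 0.596, -0.14 ,  0.261]), 0.68)]
wrist loaded_tote []
wrist handle_tote [(array([ 0.602, -0.139,  0.101]), 0.57), (array([ 0.702, -0.143,  0.176]), 0.53)]
wrist handle_card [(array([ 0.703, -0.144,  0.18 ]), 0.81)]
wrist handle [(array([ 0.598, -0.14 ,  0.261]), 0.65)]
```

View pics/scene10z.png

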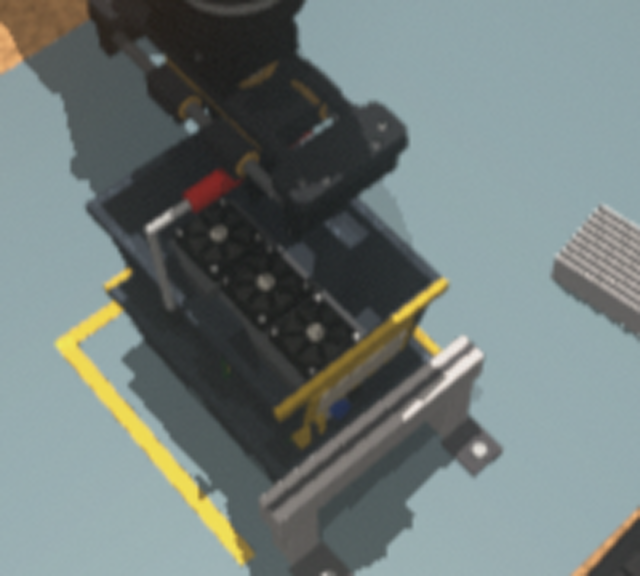

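View pics/side10z.png

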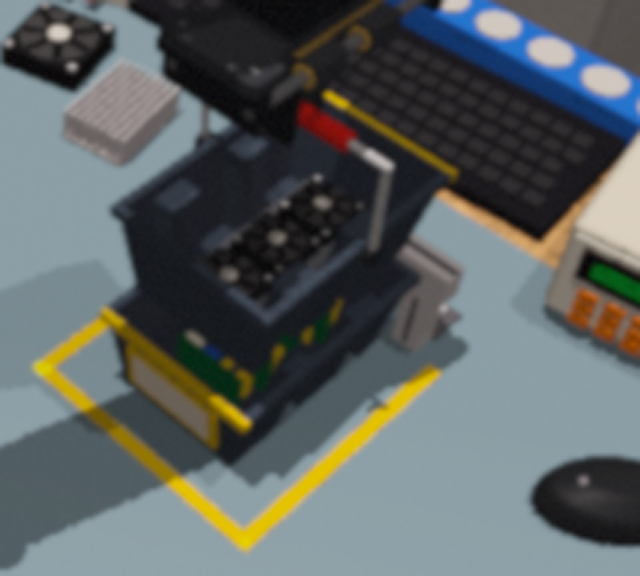

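Emit:
step_arm(increments=[0.5,0,0,0,0,0,0.7,0,0,0,0,0,0.7,0,0,0,0,0,0.5,0,0,0,0,0,0.4,0,0,0,0,0,0.2,0,0,0,0,0])

```text
time: 20.98
position: [0.5948, -0.1389, 0.2143]
tool_rot: [1.23, 1.196, -1.23]
ft_force: [-0.6, 0.3, -5.2]
grip_width: 0.147
```

Emit:
step_arm(increments=[0.2,0,0,0,0,0,0.2,0,0,0,0,0,0,0,0,0,0,0])

```text
time: 21.35
position: [0.5949, -0.1389, 0.2105]
tool_rot: [1.23, 1.196, -1.23]
ft_force: [-0.2, -0.0, -5.4]
grip_width: 0.148
```

Emit:
step_arm(increments=[0.1,0,0,0,0,0,0.1,0,0,0,0,0,0.1,0,0,0,0,0,0,0,0,0,0,0])

```text
time: 21.85
position: [0.5959, -0.1391, 0.2102]
tool_rot: [1.232, 1.194, -1.227]
ft_force: [-3.0, 0.5, 7.8]
grip_width: 0.144
```

Run:
```python
from plan import *
plan([])
for c in("scene","side"):
    save(c,c+"11.png")
    P=PP.get(c)
    for n in ["loaded_tote","handle_tote","handle_card"]:
        r=ctrl.spot_point(c,n); print(c,n,[(np.round(w(c,q["xyz"],P),3),round(q["score"],2)) for q in r[:2]])
  
for c in("scene","side"):
  im=cv2.imread(f"pics/{c}11.png")
  r=im[200:380,210:410] if c=="scene" else im[170:350,310:510]
  cv2.imwrite(f"pics/{c}11z.png",cv2.resize(r,None,fx=3.2,fy=3.2,interpolation=cv2.INTER_CUBIC))
```

```text
t 21.85 pos [ 0.5959 -0.1391  0.2102] hd -1.6 xax [ 0.003  0.    -1.   ] F [-3.   0.5  7.8] g 0.144 q [-0.35  0.28  0.65  1.59 -0.17  1.33  0.29]
end [ 0.5959 -0.1391  0.2102] -1.6 len 0
scene loaded_tote [(array([ 0.603, -0.137,  0.002]), 0.85)]
scene handle_tote [(array([ 0.603, -0.138,  0.068]), 0.86), (array([ 0.726,  0.112, -0.   ]), 0.58)]
scene handle_card [(array([ 0.7 , -0.14,  0.15]), 0.81)]
side loaded_tote [(array([ 0.601, -0.136, -0.004]), 0.82)]
side handle_tote [(array([ 0.602, -0.134,  0.074]), 0.93)]
side handle_card [(array([ 0.702, -0.146,  0.147]), 0.68)]
```

View pics/scene11z.png

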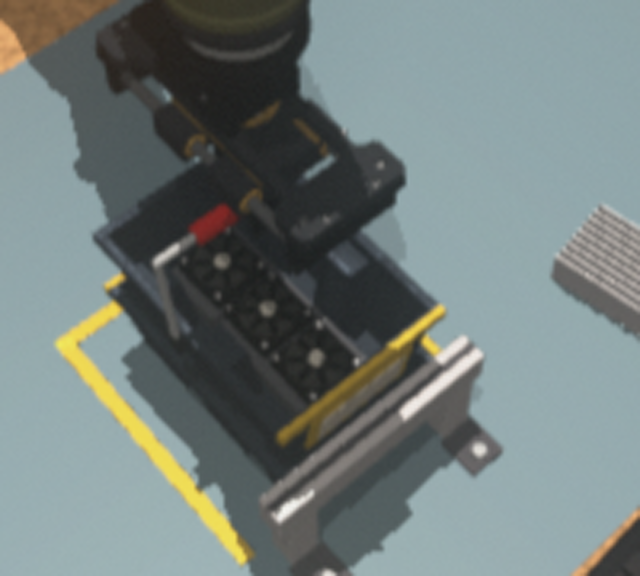

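View pics/side11z.png

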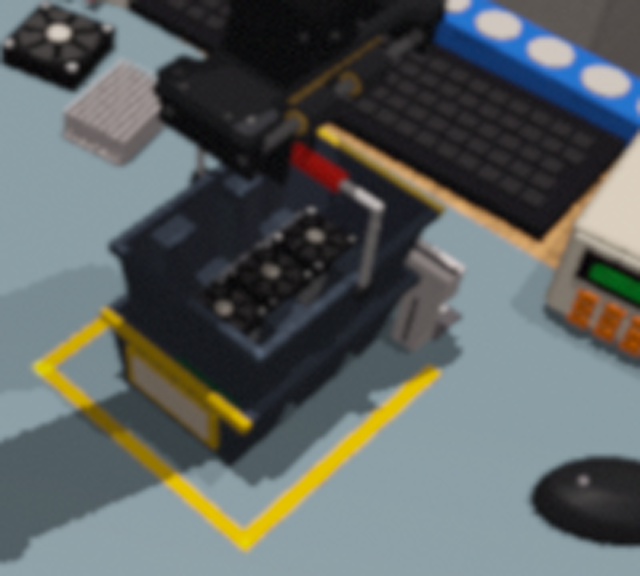

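Emit:
step_arm(increments=[-0.3,0,0,0,0,0,0,0,0,0,0,0])

```text
time: 22.5
position: [0.5949, -0.139, 0.2102]
tool_rot: [1.23, 1.196, -1.23]
ft_force: [-0.0, -0.4, -2.6]
grip_width: 0.143
```

Emit:
step_arm(increments=[0,0,0,0,0,0,0,0,0,0,0,0,0,0,0,0,0,0,0,0,0,0,0,0], fingers=50)

```text
time: 23.0
position: [0.595, -0.139, 0.2108]
tool_rot: [1.23, 1.195, -1.229]
ft_force: [0.5, -0.6, 0.2]
grip_width: 0.47
```

Run:
```python
from plan import *
save("side","side12.png")
r=ctrl.spot_point("side","handle_tote"); print([(np.round(w("side",q["xyz"],PP["side"]),3),round(q["score"],2)) for q in r[:2]])
W=[]
for th in [.2,.35,.5,.65,.8,.95,1.1,1.25,1.36]:
    f=-(.084*np.sin(th)+.015); W.append((.602+f*np.cos(.028),-.1385-f*np.sin(.028),.144+.084*np.cos(th)-.012,-1.6,1))
plan(W)
```

```text
[(array([ 0.602, -0.134,  0.072]), 0.69)]
t 23.1 pos [ 0.595  -0.139   0.2107] hd -1.6 xax [ 0.  0. -1.] F [ 0.2 -1.2  0. ] g 0.491 q [-0.35  0.28  0.65  1.59 -0.17  1.33  0.29]
[-0.4, -2.5, -0.1, 0.0, 0.0, 0.0, 0.4, -1.2, 0.0, 0.0, 0.0, 0.0, 0.5, -1.1, 0.0, 0.0, 0.0, 0.0, 0.7, -1.1, 0.0, 0.0, 0.0, 0.0, 0.8, -0.9, 0.0, 0.0, 0.0, 0.0, 1.0, -0.8, 0.0, 0.0, 0.0, 0.0, 1.1, -0.7, 0.0, 0.0, 0.0, 0.0, 1.1, -0.5, 0.0, 0.0, 0.0, 0.0, 0.9, -0.2, 0.0, 0.0, 0.0, 0.0]
end [ 0.505  -0.1355  0.1497] -1.6 len 9
```

View pics/side12.png

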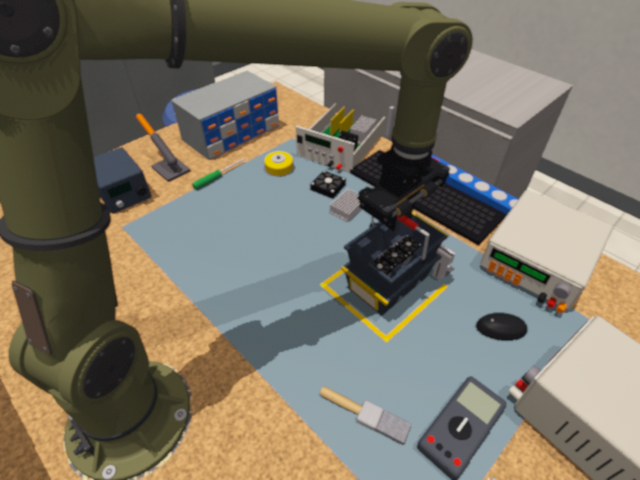

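Emit:
step_arm(increments=[-0.2,-1.0,0,0,0,0,-0.2,-1.0,0,0,0,0,0,-0.5,0,0,0,0,0.4,-1.2,0,0,0,0,0.5,-1.1,0,0,0,0,0.7,-1.1,0,0,0,0])

```text
time: 23.85
position: [0.535, -0.1372, 0.1981]
tool_rot: [1.23, 1.196, -1.23]
ft_force: [1.2, 0.2, 0.1]
grip_width: 0.502
```

Run:
```python
from plan import *
plan([])
save("side","side13.png"); save("wrist","wrist13.png")
```

```text
t 23.85 pos [ 0.535  -0.1372  0.1981] hd -1.6 xax [-0.  0. -1.] F [1.2 0.2 0.1] g 0.502 q [-0.39  0.14  0.66  1.75 -0.09  1.28  0.25]
end [ 0.535  -0.1372  0.1981] -1.6 len 0
```

View pics/side13.png

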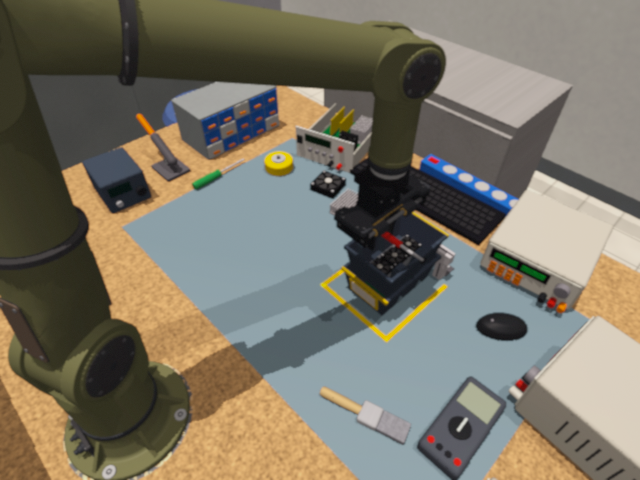

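View pics/wrist13.png

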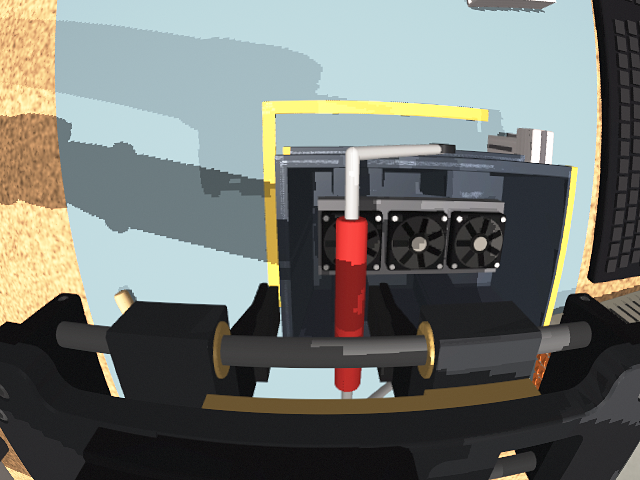

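Folding as planned (grip at column 350, pushed by the right finger). I'll continue.

Emit:
step_arm(increments=[0.8,-0.9,0,0,0,0,1.0,-0.8,0,0,0,0,1.1,-0.7,0,0,0,0,1.1,-0.5,0,0,0,0,0.9,-0.2,0,0,0,0,0,0,0,0,0,0])

```text
time: 24.7
position: [0.505, -0.1363, 0.149]
tool_rot: [1.23, 1.196, -1.23]
ft_force: [0.6, -0.4, 0.3]
grip_width: 0.504
```

Run:
```python
from plan import *
plan([])
save("side","side14.png"); save("wrist","wrist14.png")
r=ctrl.spot_point("side","handle"); print([(np.round(w("side",q["xyz"],PP["side"]),3),round(q["score"],2)) for q in r[:2]])
```

```text
t 24.7 pos [ 0.505  -0.1363  0.149 ] hd -1.6 xax [ 0. -0. -1.] F [ 0.6 -0.4  0.3] g 0.504 q [-0.4   0.11  0.65  1.88 -0.07  1.18  0.25]
end [ 0.505  -0.1363  0.149 ] -1.6 len 0
[(array([ 0.52 , -0.139,  0.158]), 0.6)]
```

View pics/wrist14.png

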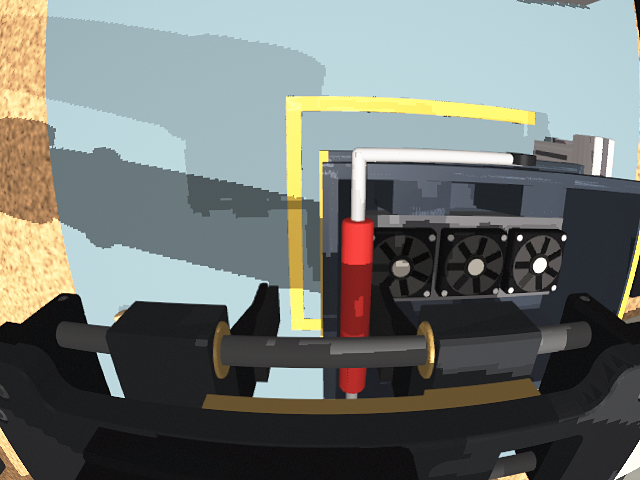

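Emit:
step_arm(increments=[0,0.4,0,0,0,0,-1.5,0,0,0,0,0,-3,0,0,0,0,0])

```text
time: 25.22
position: [0.5083, -0.1365, 0.195]
tool_rot: [1.229, 1.197, -1.232]
ft_force: [1.4, 0.2, 0.6]
grip_width: 0.498
```

Emit:
step_arm(increments=[0,0.5,0,0,0,0,0,0.5,0,0,0,0,0,0,0,0,0,0,0,0,0,0,0,0], fingers=0, force=20)

```text
time: 25.72
position: [0.5184, -0.1368, 0.1939]
tool_rot: [1.229, 1.197, -1.231]
ft_force: [-0.0, -0.2, -0.4]
grip_width: 0.132
```

Run:
```python
from plan import *
plan([(.521,-.1365,.164,-1.6,4)])
save("side","side15.png"); save("scene","scene15.png")
for c in("scene","side"):
  r=ctrl.spot_point(c,"handle"); print([(np.round(w(c,q["xyz"],PP[c]),3),round(q["score"],2)) for q in r[:2]])
```

```text
t 25.73 pos [ 0.5184 -0.1368  0.1939] hd -1.6 xax [-0.002 -0.    -1.   ] F [-0.  -0.2 -0.4] g 0.132 q [-0.4   0.1   0.66  1.79 -0.06  1.27  0.24]
[0.7, 0.1, 0.0, 0.0, 0.0, 0.0, 0.8, 0.0, 0.0, 0.0, 0.0, 0.0, 0.7, 0.1, 0.0, 0.0, 0.0, 0.0, 0.8, 0.1, 0.0, 0.0, 0.0, 0.0]
end [ 0.5214 -0.1369  0.1639] -1.6 len 4
[(array([ 0.524, -0.135,  0.162]), 0.93), (array([ 0.605, -0.14 ,  0.072]), 0.73)]
[(array([ 0.52 , -0.134,  0.158]), 0.94)]
```

View pics/side15.png

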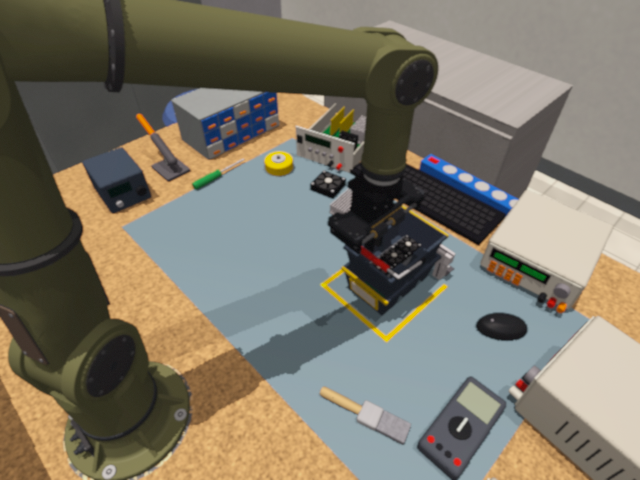

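Emit:
step_arm(increments=[0.8,0.1,0,0,0,0,0.8,0,0,0,0,0,0.8,0.1,0,0,0,0,0.5,0,0,0,0,0,0,0,0,0,0,0])

```text
time: 26.55
position: [0.5207, -0.1368, 0.1656]
tool_rot: [1.23, 1.196, -1.23]
ft_force: [-1.8, 0.4, 2.0]
grip_width: 0.007
```

Emit:
step_arm(increments=[-1,0,0,0,0,0,-4,0,0,0,0,0,-4,-1,0,0,0,0,-3,-2,3,0,0,0,0,0,5,0,0,0,0,0,5,0,0,0,0,0,5,0,0,0])

```text
time: 27.42
position: [0.4861, -0.3174, 0.2866]
tool_rot: [1.23, 1.195, -1.228]
ft_force: [-0.0, -0.1, 0.9]
grip_width: 0.006
```

Run:
```python
from plan import *
plan([])
for c in("scene","side"):
    save(c,c+"16.png")
    P=PP.get(c)
    for n in ["loaded_tote","loaded_card","handle_tote","handle_card","handle","multimeter","heat_sink","brush","mouse"]:
        r=ctrl.spot_point(c,n); print(c,n,[(np.round(w(c,q["xyz"],P),3),round(q["score"],2)) for q in r[:1]])
for c in("scene","side"):
  im=cv2.imread(f"pics/{c}16.png")
  r=im[200:380,210:410] if c=="scene" else im[170:350,310:510]
  cv2.imwrite(f"pics/{c}16z.png",cv2.resize(r,None,fx=3.2,fy=3.2,interpolation=cv2.INTER_CUBIC))
```

```text
t 27.43 pos [ 0.4861 -0.3174  0.2866] hd -1.5 xax [ 0.002 -0.    -1.   ] F [-0.  -0.1  0.9] g 0.006 q [-0.19  0.18  0.84  1.56 -0.14  1.46  0.62]
end [ 0.4861 -0.3174  0.2866] -1.5 len 0
scene loaded_tote [(array([ 0.6  , -0.142,  0.001]), 0.57)]
scene loaded_card []
scene handle_tote [(array([ 0.603, -0.138,  0.071]), 0.61)]
scene handle_card [(array([ 0.699, -0.137,  0.152]), 0.71)]
scene handle [(array([ 0.522, -0.134,  0.158]), 0.79)]
scene multimeter [(array([ 0.43 , -0.452,  0.004]), 0.67)]
scene heat_sink [(array([ 0.725,  0.111, -0.002]), 0.57)]
scene brush [(array([ 0.319, -0.305,  0.004]), 0.65)]
scene mouse [(array([ 0.683, -0.395,  0.002]), 0.93)]
side loaded_tote [(array([ 0.6  , -0.134, -0.005]), 0.79)]
side loaded_card [(array([ 0.508, -0.137,  0.08 ]), 0.77)]
side handle_tote [(array([ 0.604, -0.134,  0.072]), 0.61)]
side handle_card [(array([ 0.697, -0.145,  0.149]), 0.91)]
side handle [(array([ 0.521, -0.135,  0.16 ]), 0.92)]
side multimeter [(array([ 0.431, -0.455, -0.002]), 0.78)]
side heat_sink [(array([ 0.722,  0.111, -0.001]), 0.79)]
side brush [(array([ 0.319, -0.302, -0.003]), 0.82)]
side mouse [(array([ 0.68 , -0.398,  0.004]), 0.77)]
```

View pics/scene16z.png

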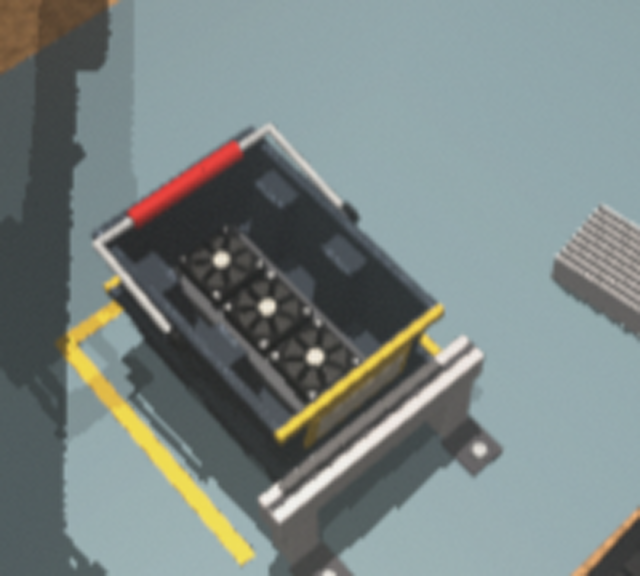

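View pics/side16z.png

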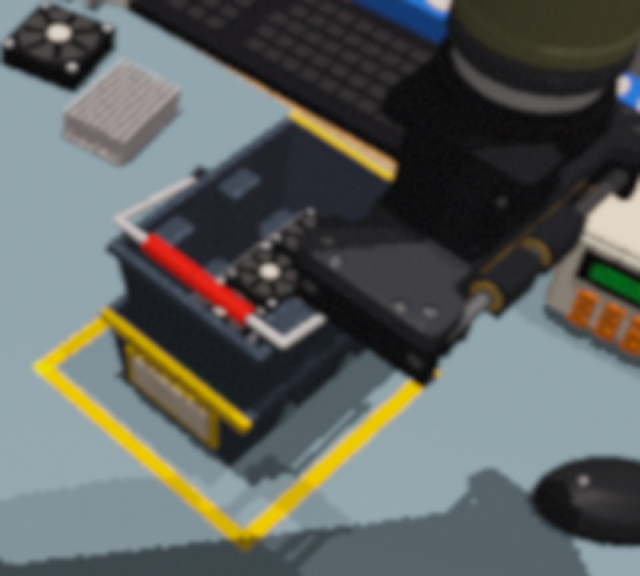

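```bash
python3 -c "
from bench import ctrl
print(ctrl.close_job())"
```

```text
the job is handed in; nothing more can be done
None
```

I finished the job and handed it in at about 29 s of the 72 s allowed. No verdict was reported.

- **Loaded tote:** I gripped it by its yellow end lip, swivelled it about 63° on the mat and slid it forward until it stalled against the stop rail at about 14 N. It now sits at about (0.601, −0.138), roughly on the bay centre line. Its yellow end faces the front, and the gripper ended within about 1° of the rail's angle.
- **Tote with the handle:** I lifted it by the handle, turned it about 92° and set it down slowly. My last look puts it 71–72 mm up and within about 4 mm of the lower tote. Its yellow end is opposite, at the rail.
- **Handle:** I folded it towards the robot and pressed it lightly from above. The fingers met the grip at the height expected of a fully folded handle, about 1.4 rad, and the cameras put the grip at 158–160 mm.
- **Bystanders:** I rechecked the multimeter, mouse, heat sink and brush, and all were within about 6 mm of the first reading, which is close to the measuring error. I did not measure the fan, transformer and screwdriver again, but nothing went near them.

The last checks disagreed slightly. The two cameras differed by up to 8 mm on the totes' sideways position. In the last scene picture the network did not find the lower tote's yellow end, but the side camera did, at the front.

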